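# Make up two scale-service kits on a pivoting carrier

## Robot

A 6-joint arm with a two-finger parallel gripper is mounted at the origin on the work surface; the furniture and walls round the work are solid. World frame = base frame: x ahead of the robot, y to its left, z up, the work surface at z = 0. Lengths are in m, angles in rad, forces in N, time in s.
With the tool pointing down it reaches from about 0.325 to 0.775 m from the base axis. Payload 9.3 kg.
Tool frame: the origin (TCP) lies midway between the tips of the shut fingers; the grasp point (between the pads) lies arm.grip_depth behind it (arm.grip_depth is the distance from the TCP to the grasp point, in m); z points along the fingers, y is the direction in which the jaws open and shut (so a half turn about z gives the same grasp; the last joint's range is limited). The gripper opens to 85 mm and grips with 20 to 120 N. Pads are 22 mm wide; open, the fingers measure 114 mm over their backs; the gripper's body (76 mm by 85 mm) begins 54 mm behind the grasp point. The pads swing forward as they close: fully open they stand 13 mm farther back than shut.
Start: joints at [1.041, 0.259, 0.021, 1.334, 0, 1.418], TCP at [0.202, 0.511, 0.231] pointing down, gripper open.
Joint ranges: [-3.04, 3.04], [-0.91, 1.82], [-1.04, 1.36], [-1.92, 1.95], [-1.52, 1.45], [-3.14, 3.14]. Speed limits (rad/s): [2.22, 2.22, 2.79, 3.14, 3.14, 3.14].

## Interface

Orientations are given as a rotation vector (axis times angle).
In Python, from rig import arm, eyes gives the robot as it stands. The module is installed in compiled form; this text tells all that it offers.
- The arm moves only by the shell command python3 -m pendant 'ROWS' [FORCE]. ROWS is JSON, a list of rows, each an object with "dp": the shift along the tool's x, y, z in mm, a list of three; "turn": the turn about the tool's z in rad; "fingers": the finger opening in mm, from 0 to 85.4. In form: [{"dp": [x, y, z], "turn": turn, "fingers": fingers}, ...]. A call has 1 to 10 rows; each row shifts and turns the commanded pose from where the row before left it, along the tool's axes as they then stand; what a row does not reach is not made up. A row lasts 1/12 s, in which the tool goes at most 41.7 mm and 7.16 degrees, less where a joint would pass 70% of its speed; a pose out of reach is approached as far as the arm can. A call with a gripper value outside its range is refused whole. The fingers move at their own pace and stop on an object; FORCE is the grip in N (left out, the last holds). Time passes only in rows, so rows that do not move let the fingers close. It gives the time, the measured TCP pose, the force and the opening at its end, in the units of the state.
- arm.read_state(): the state, without advancing time (a new reading comes with each control period).
- eyes.grab_frame(name): name is "scene" or "top"; returns a dict with "frame" (420x560x3 uint8, red, green, blue), "fx", "fy", "cx", "cy" (pixels), "world_to_cam" (4x4, takes a point from world to camera coordinates). Camera axes: x right, y down, z forward; pixel columns grow to the right and rows downward; lengths in m; the calibration is good to about 2 mm. A picture is of the moment at which its call begins. There is no depth.
- arm.finish_job(): hands the job in, once; it reports no verdict.
The state is a dict: "clock": time; "joint_pos": joint angles; "qvel": joint speeds; "joint_efforts": joint torques, N m; "tcp_pos": TCP position; "tool_rot": TCP orientation; "force": force on the tool from outside, world axes, zero at the start; "moment": the same for the moment, N m; "opening": finger opening in m.
Only numpy, scipy, OpenCV 4.12 (cv2) and the standard library are available. Lean on these libraries where they do the work, as an engineer would, in place of code of your own. Each camera call takes 0.05 s, during which the arm holds its last target. There are 200 camera calls.

## Task

Make up the two scale-service kits on the pivoting carrier: the larger of the two steel weights and the green battery go in the blue tray; the smaller steel weight, the red-orange box of staples and the black battery go in the yellow tray. Stand the weights upright and lay the rest flat, each directly on its tray's floor, with every item about midway between the carrier's pivot and the tray's outer end, so that the loaded carrier rests level with both trays seated in it. The brass weight is not part of either kit: leave it where it stands.

Things in the scene. Friction and masses are not known exactly. Their poses are not given: they have to be found in the camera images.
- blue_tray: Blue kit tray, a loose shallow open box in one half (left or right) of the carrier, whose low rail holds it: 136 mm along its x, 100 along its y, 9 high; floor and walls 3 mm thick (inside 130 x 94 mm). Origin: centre of its underside, 30 mm above the bench when level, z up. The carrier's pivot runs parallel to the tray's x, 53.5 mm from this origin, towards the other tray.
- yellow_tray: Yellow kit tray, a loose shallow open box in one half (left or right) of the carrier, whose low rail holds it: 136 mm along its x, 100 along its y, 9 high; floor and walls 3 mm thick (inside 130 x 94 mm). Origin: centre of its underside, 30 mm above the bench when level, z up. The carrier's pivot runs parallel to the tray's x, 53.5 mm from this origin, towards the other tray.
- carrier (a joint): Tilt (rad) of the aluminium see-saw carrier, 218 mm long (left to right), 147 deep, rail top 36 mm high, on a low steel stand: 0 level, positive: left (+y) side higher. Lightly sprung to level; about 150 g more on one side tips it to its stop at +-0.09 (an end 10 mm lower); 1 to 2 N on the high side presses it down. Equal loads at equal distances keep it level.
- large_steel_weight: Larger of the two silver-grey steel test weights with a knob on top: body 29 mm across and 37 mm high, with the knob 49 mm; 200 g. Its origin is the centre of its underside, z up. Grip it from above, round the body. 
- small_steel_weight: Smaller silver-grey steel test weight with a knob on top: 23 mm across, 39 mm high in all; 100 g. Its origin is the centre of its underside, z up. Grip it from above, round the body. 
- staples_box: Red-orange closed cardboard box of staples, 36 x 62 x 21 mm high, about 100 g. Its origin is the centre of its underside, z up; its length runs along its own y axis. Grip it across the 36 mm.
- green_cell: Battery (AA cell), green with a cream band at one end, lying down: 15 x 51 x 15 mm, 23 g; it does not roll. Its origin is the centre of its underside, z up; its length runs along its own y axis. Grip it across the 15 mm.
- black_cell: Battery (AA cell), black with a cream band at one end, lying down: 15 x 51 x 15 mm, 23 g; it does not roll. Its origin is the centre of its underside, z up; its length runs along its own y axis. Grip it across the 15 mm.
- brass_weight: Brass-coloured test weight, the largest of the three, 38 mm across and 65 mm high, 500 g; stands among the stock and is to be left alone. Its origin is the centre of its underside.

How it is judged:
By the outcome, as a careful person would: the job done as asked, in the order asked, and still so for the second after the job is handed in, with the robot touching nothing.
It also fails if it takes over 118 s, if anything falls off the work surface, if the arm or the gripper's body presses on something with over 40 N, if the wrist force passes 120 N, or if a joint passes its speed limit or range.

## Working session

There is one attempt and no reset: what is moved stays moved. The work goes in short steps, Python scripts to look and compute and a shell command to move; the robot and the scene stay as the last step left them, time stands still between calls to the robot, and variables do not carry over. Pictures are saved under pics/ and viewed, about 12 in all and at most 16, crops included, and the job is handed in when it is done.

```bash
mkdir -p pics; cat > h.py <<'E'
import numpy as np, cv2
from rig import arm, eyes
from scipy.spatial.transform import Rotation as R
def snap(cam,name,crop=None,scale=1):
    f=eyes.grab_frame(cam); im=cv2.cvtColor(f["frame"],cv2.COLOR_RGB2BGR)
    cv2.imwrite(f"pics/{name}_raw.png",im)
    np.savez(f"pics/{cam}_cal.npz",K=[f["fx"],f["fy"],f["cx"],f["cy"]],T=f["world_to_cam"])
    if crop: u0,v0,u1,v1=crop; im=im[v0:v1,u0:u1]
    cv2.imwrite(f"pics/{name}.png",cv2.resize(im,None,fx=scale,fy=scale,interpolation=cv2.INTER_CUBIC)); return f
def ray(cam,u,v,z):
    c=np.load(f"pics/{cam}_cal.npz"); fx,fy,cx,cy=c["K"]; T=c["T"]
    d=T[:3,:3].T@np.array([(u-cx)/fx,(v-cy)/fy,1]); o=-T[:3,:3].T@T[:3,3]
    return o+d*(z-o[2])/d[2]
def proj(cam,p):
    c=np.load(f"pics/{cam}_cal.npz"); fx,fy,cx,cy=c["K"]; T=c["T"]
    q=T[:3,:3]@np.array(p)+T[:3,3]; return np.array([fx*q[0]/q[2]+cx,fy*q[1]/q[2]+cy])
E
python3 - <<'E'
from h import *
snap("scene","s0",None,1.4); snap("top","t0",None,1.4)
s=arm.read_state(); print(s["clock"],s["tcp_pos"],s["tool_rot"],s["opening"],s["force"],arm.grip_depth); print(R.from_rotvec(s["tool_rot"]).as_matrix().round(3))
for c in("scene","top"):
    k=np.load(f"pics/{c}_cal.npz");print(k["K"],k["T"].round(3).tolist())
E
```

```text
0.1 [0.20222663 0.5111845  0.23072808] [-5.88356838e-01 -3.08559685e+00  1.80667027e-03] 0.08547529899614874 [ 0.12578835  0.43704748 -0.70850892] 0.0187
[[-0.93   0.368 -0.001]
 [ 0.368  0.93  -0.001]
 [ 0.    -0.001 -1.   ]]
[512.86732071 512.86732071 283.30210898 208.82104023] [[0.624, -0.782, 0.001, -0.474], [-0.522, -0.418, -0.743, 0.241], [0.581, 0.463, -0.669, 0.708], [0.0, 0.0, 0.0, 1.0]]
[430.40286552 430.40286552 275.28555217 204.83438801] [[0.025, -0.999, 0.022, -0.239], [-0.985, -0.029, -0.168, 0.497], [0.169, -0.017, -0.985, 0.815], [0.0, 0.0, 0.0, 1.0]]
```

View pics/s0.png

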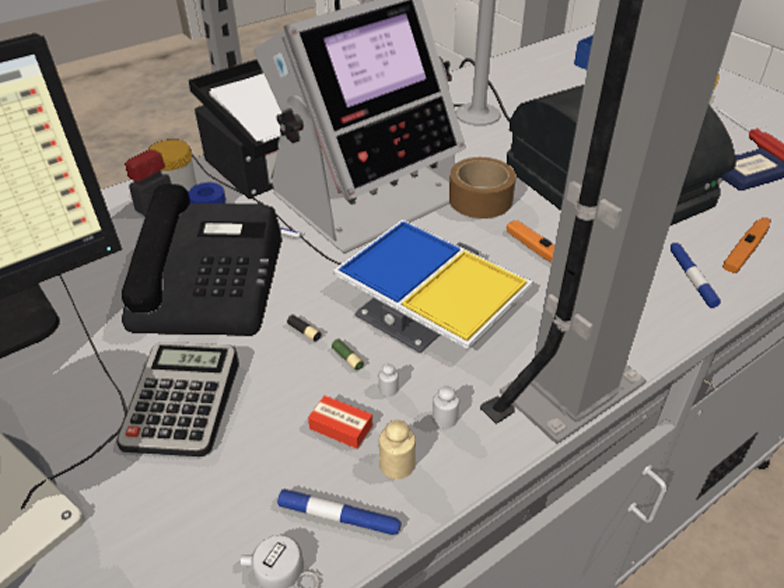

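View pics/t0.png

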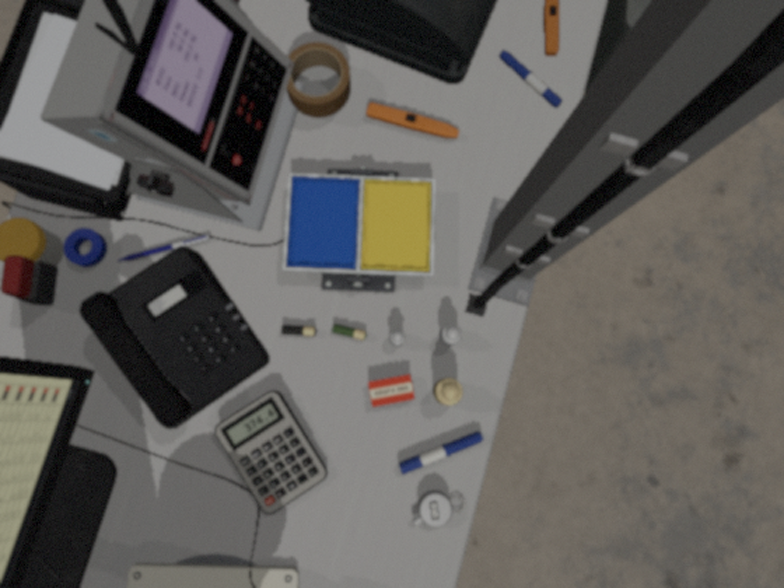

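The top view (1.4x pixels) shows the blue tray on the left at about (323,222) and yellow on the right at (397,222). The stock sits at black cell (299,330), green cell (350,331), small steel (397,338), large steel (450,335), staples (391,390) and brass (448,390). A pillar stands to the right.

```bash
python3 - <<'E'
from h import *
t=cv2.imread("pics/t0_raw.png"); s=cv2.imread("pics/s0_raw.png")
a=cv2.resize(t[215:305,190:350],None,fx=5,fy=5,interpolation=cv2.INTER_CUBIC); cv2.imwrite("pics/c1.png",a)
b=cv2.resize(s[215:345,195:355],None,fx=4.6,fy=4.6,interpolation=cv2.INTER_CUBIC); cv2.imwrite("pics/c2.png",b)
hsv=cv2.cvtColor(t,cv2.COLOR_BGR2HSV)
for n,lo,hi,z,roi in [("blue",(100,120,80),(125,255,255),.033,(190,110,330,210)),("yellow",(20,120,100),(35,255,255),.033,(190,110,330,210)),("red",(0,150,100),(10,255,255),.021,(240,250,320,300))]:
    u0,v0,u1,v1=roi; m=cv2.inRange(hsv,lo,hi)[v0:v1,u0:u1]; p=cv2.findNonZero(m).astype(np.float32)+[u0,v0]
    r=cv2.minAreaRect(p.astype(np.float32)); w=np.array([ray("top",*q,z) for q in cv2.boxPoints(r)]); 
    print(n,w.mean(0).round(4),[round(float(np.linalg.norm(w[i]-w[i-1])),4) for i in(1,2)],[round(float(np.degrees(np.arctan2(*(w[i]-w[i-1])[[1,0]]))),1) for i in (1,2)])
for n,u,v,z in[("pillar",478,300,0),("pillar2",490,205,0),("indR",262,228,0),("indtop",305,70,.2)]: print(n,ray("top",u/1.4,v/1.4,z).round(3))
E
```

```text
blue [ 0.6    -0.1309  0.033 ] [0.1344, 0.0993] [0.5, -90.8]
yellow [ 0.599  -0.2387  0.033 ] [0.1341, 0.0986] [-0.3, -90.4]
red [ 0.3588 -0.2369  0.021 ] [0.0577, 0.0326] [-78.3, -168.5]
pillar [ 0.495 -0.366  0.   ]
pillar2 [ 0.644 -0.385  0.   ]
indR [ 0.596 -0.036  0.   ]
indtop [ 0.746 -0.116  0.2  ]
```

View pics/c1.png

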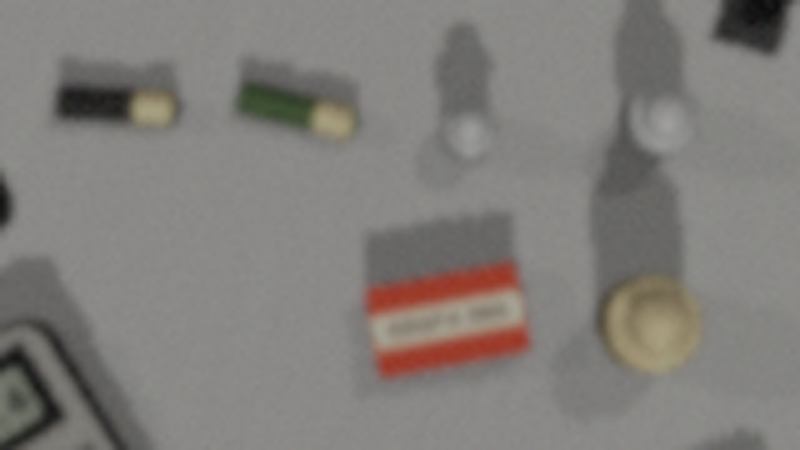

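View pics/c2.png

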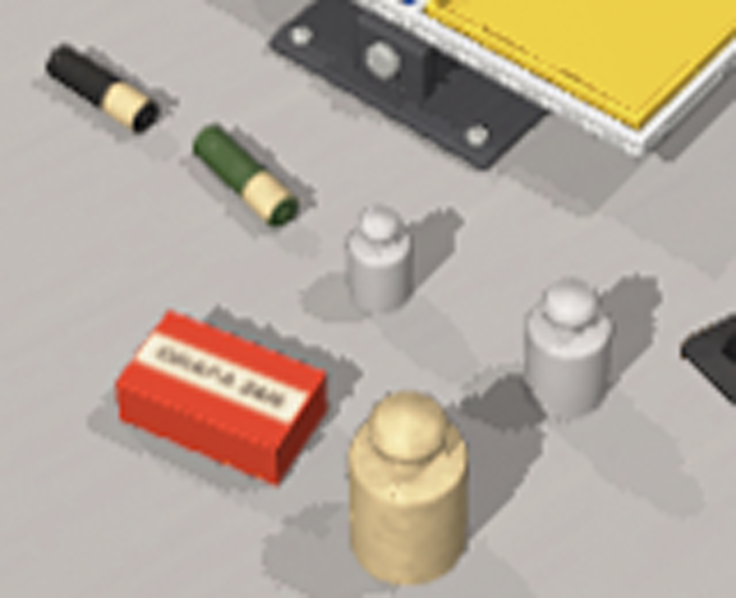

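The crops show the black cell (117,105), green cell (297,110), small knob (468,133), large knob (663,122) and box top centre (448,319), all clear of each other.

```bash
python3 - <<'E'
from h import *
T=lambda u,v,z: ray("top",(u+.5)/5+190-.5,(v+.5)/5+215-.5,z)
S=lambda u,v,z: ray("scene",(u+.5)/4.6+195-.5,(v+.5)/4.6+215-.5,z)
print("black",T(117,105,.010),T(57,104,.01),T(178,107,.01))
print("green",T(297,110,.010),T(238,98,.01),T(355,122,.01))
print("box",T(448,319,.021),"dir",T(517,262,.021)-T(366,290,.021))
print("small",T(468,133,.034),"S",S(380,224,.034)); print("large",T(663,122,.043),"S",S(569,301,.043))
print("brass",T(655,325,.058),"S",S(410,425,.058))
print("S black",S(103,88,.0075),"green",S(246,176,.0075))
print("S boxtop",S(222,373,.021))
for n in("black",): pass
E
```

```text
black [ 0.44179392 -0.10015512  0.01      ] [ 0.44152746 -0.07564874  0.01      ] [ 0.44166156 -0.12511487  0.01      ]
green [ 0.44177334 -0.17386039  0.01      ] [ 0.44603764 -0.14950616  0.01      ] [ 0.43750068 -0.19778838  0.01      ]
box [ 0.35884808 -0.23749995  0.021     ] dir [ 0.01265443 -0.06021126  0.        ]
small [ 0.43218802 -0.24333002  0.034     ] S [ 0.43913905 -0.24331959  0.034     ]
large [ 0.43787922 -0.32013433  0.043     ] S [ 0.4456525  -0.31965541  0.043     ]
brass [ 0.35857507 -0.31567881  0.058     ] S [ 0.3634703 -0.3170333  0.058    ]
S black [ 0.44517639 -0.09969647  0.0075    ] green [ 0.44487627 -0.17395815  0.0075    ]
S boxtop [ 0.36279755 -0.23662424  0.021     ]
```

```bash
python3 - <<'E'
from h import *
def tri(a,b):
    A=[];
    P=[]
    for c,(u,v) in(("top",a),("scene",b)):
        o=ray(c,u/1.4,v/1.4,0);d=ray(c,u/1.4,v/1.4,.3)-o;d/=np.linalg.norm(d);P.append((o,d))
    M=sum(np.eye(3)-np.outer(d,d) for o,d in P); q=sum((np.eye(3)-np.outer(d,d))@o for o,d in P)
    X=np.linalg.solve(M,q); return X.round(3),[round(float(np.linalg.norm(np.cross(X-o,d))),3) for o,d in P]
print("mon BR",tri((92,378),(120,248)))
for z in(.15,.2,.3,.4,.5): print(z,"scene TR",ray("scene",47/1.4,37/1.4,z).round(3),"top edge ray",ray("top",2/1.4,362/1.4,z).round(3),"top lowest",ray("top",58/1.4,588/1.4,z).round(3))
print("stand",tri((117,470),(80,300)),tri((60,588),(0,350)))
print("phone",tri((85,300),(180,190)))
E
```

```text
mon BR (array([0.368, 0.169, 0.051]), [0.004, 0.004])
0.15 scene TR [0.586 0.635 0.15 ] top edge ray [0.38  0.237 0.15 ] top lowest [0.127 0.14  0.15 ]
0.2 scene TR [0.528 0.512 0.2  ] top edge ray [0.378 0.207 0.2  ] top lowest [0.142 0.117 0.2  ]
0.3 scene TR [0.414 0.267 0.3  ] top edge ray [0.375 0.146 0.3  ] top lowest [0.173 0.069 0.3  ]
0.4 scene TR [0.3   0.022 0.4  ] top edge ray [0.373 0.086 0.4  ] top lowest [0.205 0.022 0.4  ]
0.5 scene TR [ 0.185 -0.223  0.5  ] top edge ray [0.37  0.026 0.5  ] top lowest [ 0.236 -0.025  0.5  ]
stand (array([0.259, 0.108, 0.071]), [0.015, 0.015]) (array([0.14 , 0.139, 0.072]), [0.045, 0.045])
phone (array([0.473, 0.169, 0.09 ]), [0.009, 0.009])
```

```bash
python3 -m pendant '[{"dp":[0,0,-37],"turn":0,"fingers":85},{"dp":[0,0,-37],"turn":0,"fingers":85},{"dp":[0,0,-37],"turn":0,"fingers":85},{"dp":[0,0,-37],"turn":0,"fingers":85},{"dp":[0,0,-37],"turn":0,"fingers":85},{"dp":[0,0,-37],"turn":0,"fingers":85}]' 40
```

```text
clock: 0.6
tcp_pos: [0.202, 0.5108, 0.455]
tool_rot: [0.588, 3.086, 0.0]
force: [0.3, 1.6, 0.4]
opening: 0.0852
```

```bash
python3 -m pendant '[{"dp":[-31,-10,0],"turn":0,"fingers":85},{"dp":[-31,-10,0],"turn":0,"fingers":85},{"dp":[-31,-10,0],"turn":0,"fingers":85},{"dp":[-31,-10,0],"turn":0,"fingers":85},{"dp":[-31,-10,0],"turn":0,"fingers":85},{"dp":[-31,-10,0],"turn":0,"fingers":85},{"dp":[-31,-10,0],"turn":0,"fingers":85},{"dp":[-31,-10,0],"turn":0,"fingers":85},{"dp":[-31,-10,0],"turn":0,"fingers":85}]' && python3 -m pendant '[{"dp":[-16,-37,0],"turn":0,"fingers":85},{"dp":[-16,-37,0],"turn":0,"fingers":85},{"dp":[-16,-37,0],"turn":0,"fingers":85},{"dp":[-16,-37,0],"turn":0,"fingers":85},{"dp":[-16,-37,0],"turn":0,"fingers":85},{"dp":[-16,-37,0],"turn":0,"fingers":85},{"dp":[-16,-37,0],"turn":0,"fingers":85},{"dp":[-16,-37,0],"turn":0,"fingers":85},{"dp":[-16,-37,0],"turn":0,"fingers":85}]'
```

```text
clock: 1.35
tcp_pos: [0.4297, 0.3238, 0.4531]
tool_rot: [-0.588, -3.086, 0.0]
force: [0.1, 0.6, 0.6]
opening: 0.0851
clock: 2.1
tcp_pos: [0.4395, -0.0394, 0.4532]
tool_rot: [-0.588, -3.086, -0.0]
force: [1.0, 0.5, -0.1]
opening: 0.085
```

```bash
python3 -m pendant '[{"dp":[0,0,30],"turn":0.119,"fingers":45},{"dp":[0,0,30],"turn":0.119,"fingers":45},{"dp":[0,0,30],"turn":0.119,"fingers":45},{"dp":[0,0,30],"turn":0.119,"fingers":45},{"dp":[0,0,30],"turn":0.119,"fingers":45},{"dp":[0,0,30],"turn":0.119,"fingers":45},{"dp":[0,0,30],"turn":0.119,"fingers":45},{"dp":[0,0,30],"turn":0.119,"fingers":45},{"dp":[0,0,30],"turn":0.119,"fingers":45},{"dp":[0,0,30],"turn":0.119,"fingers":45}]' && python3 -m pendant '[{"dp":[-30,2,20],"turn":0,"fingers":45},{"dp":[-30,2,20],"turn":0,"fingers":45},{"dp":[0,0,10],"turn":0,"fingers":45},{"dp":[0,0,0],"turn":0,"fingers":45}]' && python3 - <<'E'
from h import *
s=arm.read_state(); print(s["tcp_pos"],R.from_rotvec(s["tool_rot"]).as_matrix().round(3).tolist(),s["joint_pos"])
snap("scene","s1",(150,130,410,350),3); 
for z in (0,.013): print(proj("scene",s["tcp_pos"]+[0,0,z]))
E
```

```text
clock: 2.93
tcp_pos: [0.4396, -0.0374, 0.1518]
tool_rot: [-2.223, -2.219, 0.0]
force: [0.0, -0.3, -0.7]
opening: 0.0451
clock: 3.27
tcp_pos: [0.443, -0.0981, 0.1009]
tool_rot: [-2.217, -2.22, 0.003]
force: [-1.0, -0.0, 0.7]
opening: 0.0452
[ 0.44295826 -0.0981329   0.10090471] [[-0.002, 1.0, -0.004], [1.0, 0.002, 0.002], [0.002, -0.004, -1.0]] [-4.03347240e-01  1.80591090e-01 -4.32850918e-01  9.61859705e-01
  9.42425093e-06  1.16580675e+00]
[210.57691714 194.10844296]
[209.83418272 188.08222981]
```

View pics/s1.png

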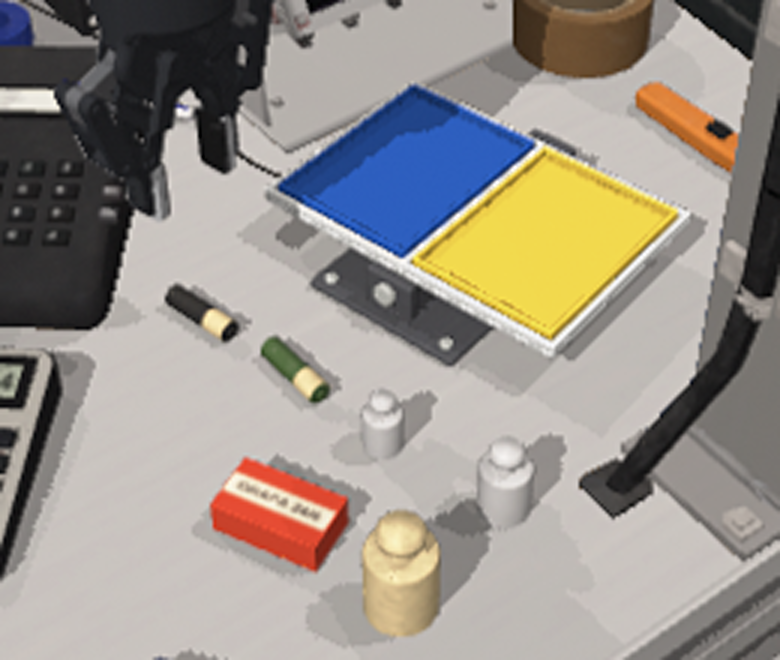

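The hand is above the black cell with jaws along world x, and everything is undisturbed. I'll descend and grip.

```bash
python3 -m pendant '[{"dp":[-2,1,30],"turn":0,"fingers":45},{"dp":[0,0,30],"turn":0,"fingers":45},{"dp":[0,0,25],"turn":0,"fingers":45},{"dp":[0,0,11],"turn":0,"fingers":45},{"dp":[0,0,0],"turn":0,"fingers":10},{"dp":[0,0,0],"turn":0,"fingers":10},{"dp":[0,0,0],"turn":0,"fingers":10},{"dp":[0,0,0],"turn":0,"fingers":10},{"dp":[0,0,0],"turn":0,"fingers":10},{"dp":[0,0,0],"turn":0,"fingers":10}]' 30
```

```text
clock: 4.15
tcp_pos: [0.4462, -0.0997, 0.0085]
tool_rot: [2.215, 2.225, 0.002]
force: [-1.2, 2.4, 8.3]
opening: 0.0133
```

```bash
python3 -m pendant '[{"dp":[0,0,-5],"turn":0,"fingers":10},{"dp":[0,0,-20],"turn":0,"fingers":10},{"dp":[0,0,-30],"turn":0,"fingers":10},{"dp":[0,0,-30],"turn":0,"fingers":10},{"dp":[0,0,0],"turn":0,"fingers":10}]' && python3 - <<'E'
from h import *
s=arm.read_state(); print(s["tcp_pos"],s["opening"],s["force"])
snap("scene","s2",(150,130,410,350),3)
E
```

```text
clock: 4.57
tcp_pos: [0.4476, -0.1005, 0.0976]
tool_rot: [2.212, 2.221, 0.004]
force: [0.7, -0.6, -0.3]
opening: 0.0132
[ 0.44762865 -0.1005146   0.09761886] 0.01319468455611094 [ 0.69151744 -0.60573907 -0.29945047]
```

View pics/s2.png

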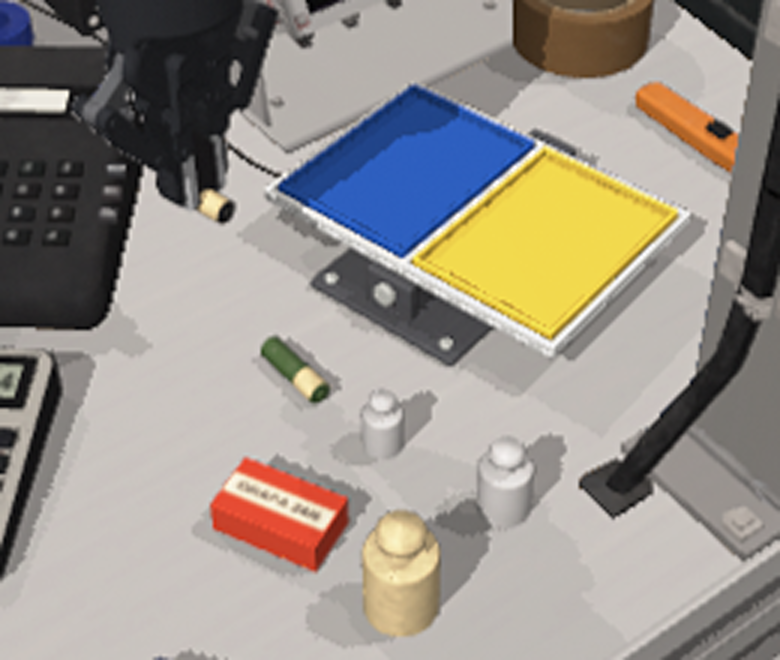

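The black cell is held level, with its cream end at (217,205). Now carrying it to the yellow tray.

```bash
python3 -m pendant '[{"dp":[-23,31.5,0],"turn":0,"fingers":10},{"dp":[-23,31.5,0],"turn":0,"fingers":10},{"dp":[-23,31.5,0],"turn":0,"fingers":10},{"dp":[-23,31.5,0],"turn":0,"fingers":10},{"dp":[-23,31.5,0],"turn":0,"fingers":10},{"dp":[-23,31.5,10],"turn":0,"fingers":10},{"dp":[0,0,20],"turn":0,"fingers":10},{"dp":[0,0,15],"turn":0,"fingers":10},{"dp":[0,0,0],"turn":0,"fingers":10}]' && python3 - <<'E'
from h import *
s=arm.read_state(); print(s["tcp_pos"],s["opening"],s["force"])
snap("scene","s3",(230,130,410,260),4.2)
E
```

```text
clock: 5.37
tcp_pos: [0.6331, -0.2363, 0.0425]
tool_rot: [-2.213, -2.221, 0.003]
force: [-0.9, 0.9, -0.7]
opening: 0.013
[ 0.63313611 -0.23631157  0.04253297] 0.01295636774423067 [-0.93317891  0.85778686 -0.68228898]
```

View pics/s3.png

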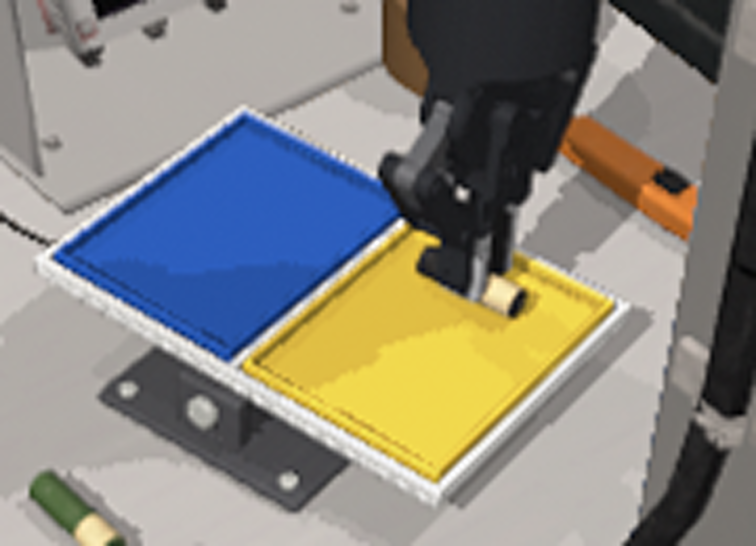

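```bash
python3 -m pendant '[{"dp":[-2,3,1],"turn":0,"fingers":10},{"dp":[0,0,1],"turn":0,"fingers":10},{"dp":[0,0,0],"turn":0,"fingers":10},{"dp":[0,0,0],"turn":0,"fingers":10}]'; python3 -m pendant '[{"dp":[0,0,1],"turn":0,"fingers":10},{"dp":[0,0,1],"turn":0,"fingers":10},{"dp":[0,0,0],"turn":0,"fingers":10}]'
```

```text
clock: 5.75
tcp_pos: [0.6382, -0.2388, 0.0464]
tool_rot: [2.216, 2.225, 0.001]
force: [-0.2, -0.1, 0.4]
opening: 0.0135
clock: 6.0
tcp_pos: [0.6378, -0.2387, 0.0434]
tool_rot: [2.217, 2.226, 0.0]
force: [0.2, 0.4, -0.6]
opening: 0.013
```

```bash
python3 -m pendant '[{"dp":[0,0,1],"turn":0,"fingers":10},{"dp":[0,0,1],"turn":0,"fingers":10},{"dp":[0,0,0],"turn":0,"fingers":10},{"dp":[0,0,0],"turn":0,"fingers":20},{"dp":[0,0,0],"turn":0,"fingers":20},{"dp":[0,0,-5],"turn":0,"fingers":20},{"dp":[0,0,-25],"turn":0,"fingers":22},{"dp":[0,0,-30],"turn":0,"fingers":45}]' && python3 - <<'E'
from h import *
s=arm.read_state(); print(s["tcp_pos"],s["opening"],s["force"])
E
```

```text
clock: 6.67
tcp_pos: [0.6367, -0.2382, 0.1002]
tool_rot: [-2.214, -2.223, 0.002]
force: [0.3, 0.6, 0.5]
opening: 0.033
[ 0.63674151 -0.23818852  0.10015894] 0.03297162167600988 [0.26092295 0.59145803 0.50891635]
```

```bash
python3 -m pendant '[{"dp":[10.7,-31.7,0],"turn":0,"fingers":45},{"dp":[10.7,-31.7,0],"turn":0,"fingers":45},{"dp":[10.7,-31.7,0],"turn":0,"fingers":45},{"dp":[10.7,-31.7,0],"turn":0,"fingers":45},{"dp":[10.7,-31.7,0],"turn":0,"fingers":45},{"dp":[10.7,-31.7,0],"turn":0,"fingers":45},{"dp":[0,0,0],"turn":0.087,"fingers":45},{"dp":[0,0,20],"turn":0.087,"fingers":45},{"dp":[0,0,25],"turn":0,"fingers":45},{"dp":[0,0,0],"turn":0,"fingers":45}]' && python3 - <<'E'
from h import *
snap("scene","s4",(170,130,410,330),3.2)
E
```

```text
clock: 7.5
tcp_pos: [0.4457, -0.1744, 0.0539]
tool_rot: [-2.4, -2.022, 0.002]
force: [0.6, 0.7, 0.4]
opening: 0.0447
```

View pics/s4.png

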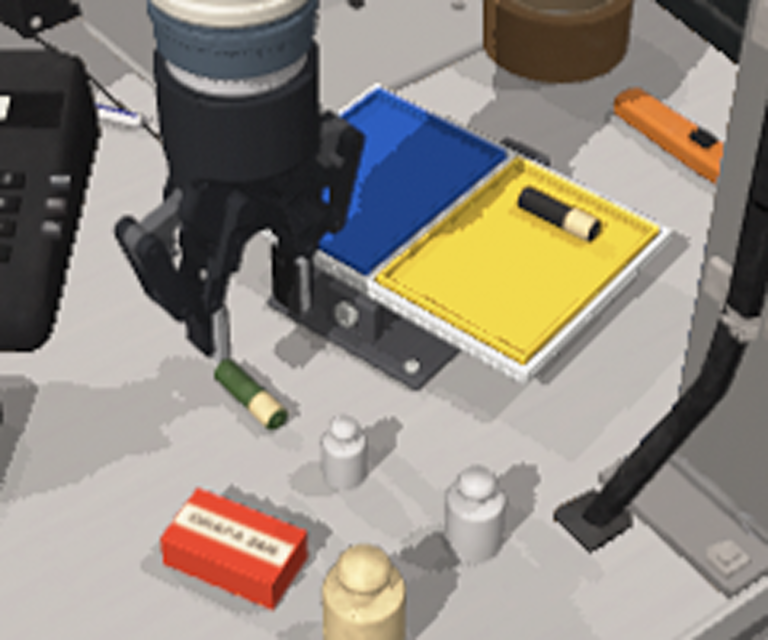

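The black cell lies flat in the yellow tray at (560,212). The jaws straddle the green cell, so I'll descend.

```bash
python3 -m pendant '[{"dp":[0,0,25],"turn":0,"fingers":45},{"dp":[0,0,23],"turn":0,"fingers":45},{"dp":[0,0,0],"turn":0,"fingers":10},{"dp":[0,0,0],"turn":0,"fingers":10},{"dp":[0,0,0],"turn":0,"fingers":10},{"dp":[0,0,0],"turn":0,"fingers":10},{"dp":[0,0,0],"turn":0,"fingers":10},{"dp":[0,0,0],"turn":0,"fingers":10}]' && python3 -m pendant '[{"dp":[0,0,-5],"turn":0,"fingers":10},{"dp":[0,0,-25],"turn":0,"fingers":10},{"dp":[0,0,-30],"turn":0,"fingers":10},{"dp":[0,0,-30],"turn":-0.087,"fingers":10},{"dp":[0,0,0],"turn":-0.087,"fingers":10},{"dp":[0,0,0],"turn":0,"fingers":10}]'
```

```text
clock: 8.22
tcp_pos: [0.4482, -0.1758, 0.0096]
tool_rot: [2.4, 2.024, 0.001]
force: [-1.0, 0.2, 7.3]
opening: 0.013
clock: 8.72
tcp_pos: [0.4483, -0.1758, 0.1005]
tool_rot: [2.21, 2.227, 0.001]
force: [0.6, -0.3, -0.9]
opening: 0.0127
```

```bash
python3 -m pendant '[{"dp":[7.5,31.5,0],"turn":0,"fingers":10},{"dp":[7.5,31.5,0],"turn":0,"fingers":10},{"dp":[7.5,31.5,0],"turn":0,"fingers":10},{"dp":[7.5,31.5,0],"turn":0,"fingers":10},{"dp":[7.5,31.5,0],"turn":0,"fingers":10},{"dp":[7.5,31.5,10],"turn":0,"fingers":10},{"dp":[0,0,25],"turn":0,"fingers":10},{"dp":[0,0,18],"turn":0,"fingers":10},{"dp":[0,0,0],"turn":0,"fingers":10},{"dp":[0,0,0],"turn":0,"fingers":10}]'; python3 - <<'E'
from h import *
import time
s=arm.read_state(); print(s["tcp_pos"])
snap("scene","s5",(230,110,410,260),4.2)
E
```

```text
clock: 9.55
tcp_pos: [0.6352, -0.1292, 0.044]
tool_rot: [-2.217, -2.222, 0.003]
force: [0.3, -0.1, -0.2]
opening: 0.0132
[ 0.63517722 -0.12918383  0.04402351]
```

View pics/s5.png

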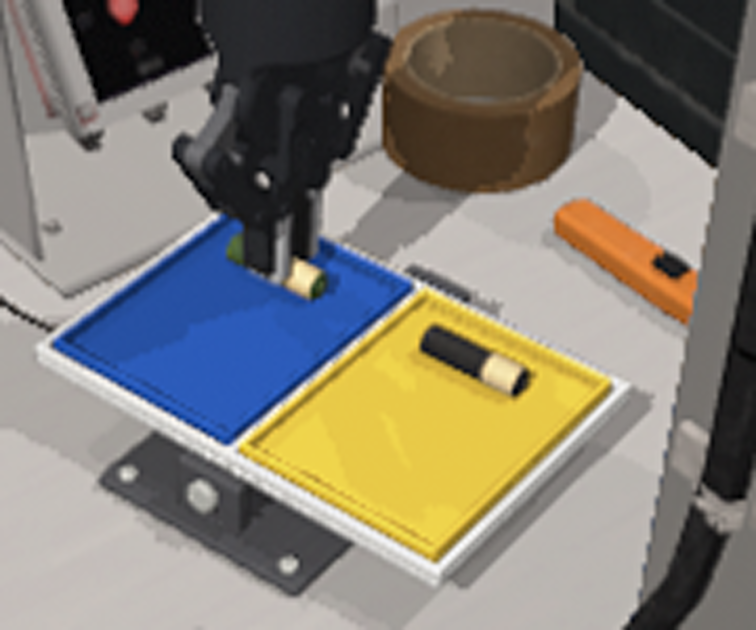

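The green cell hovers over the blue tray's middle (cream end at (305,278)), and the black cell lies flat. Releasing.

```bash
python3 -m pendant '[{"dp":[-2,1,1],"turn":0,"fingers":10},{"dp":[0,0,1],"turn":0,"fingers":10},{"dp":[0,0,0],"turn":0,"fingers":10},{"dp":[0,0,0],"turn":0,"fingers":20},{"dp":[0,0,0],"turn":0,"fingers":20},{"dp":[0,0,-5],"turn":0,"fingers":20},{"dp":[0,0,-25],"turn":0,"fingers":22},{"dp":[0,0,-40],"turn":0,"fingers":60}]'; python3 - <<'E'
from h import *
s=arm.read_state(); print(s["tcp_pos"])
E
```

```text
clock: 10.27
tcp_pos: [0.6352, -0.1309, 0.1107]
tool_rot: [-2.213, -2.221, 0.005]
force: [0.8, -0.1, 0.6]
opening: 0.0327
[ 0.63520592 -0.13091142  0.11072393]
```

```bash
python3 -m pendant '[{"dp":[-13.3,-34,0],"turn":0,"fingers":60},{"dp":[-13.3,-34,0],"turn":0,"fingers":60},{"dp":[-13.3,-34,0],"turn":0,"fingers":60},{"dp":[-13.3,-34,0],"turn":0,"fingers":60},{"dp":[-13.3,-34,0],"turn":0,"fingers":60},{"dp":[-13.3,-34,0],"turn":0,"fingers":60},{"dp":[-13.3,-34,0],"turn":0,"fingers":60},{"dp":[-13.3,-34,0],"turn":-0.104,"fingers":60},{"dp":[0,0,35],"turn":-0.104,"fingers":60},{"dp":[0,0,0],"turn":0,"fingers":60}]'; python3 - <<'E'
from h import *
s=arm.read_state(); print(s["tcp_pos"])
snap("scene","s6",(170,150,410,350),3.2)
E
```

```text
clock: 11.1
tcp_pos: [0.363, -0.2385, 0.0759]
tool_rot: [-1.97, -2.443, -0.0]
force: [0.2, 0.9, -1.2]
opening: 0.0599
[ 0.36295378 -0.23846299  0.07592725]
```

View pics/s6.png

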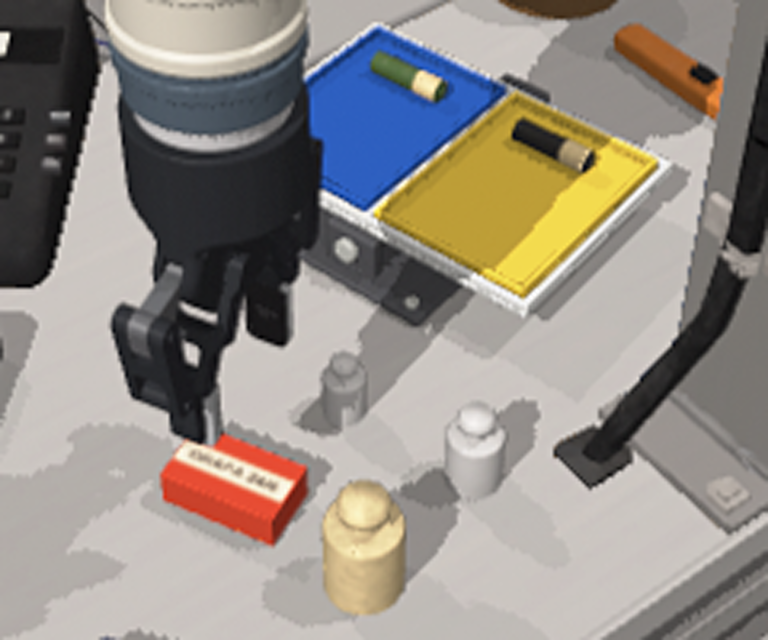

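The jaws straddle the box, clear of the small weight and the brass. Both cells lie flat in their trays.

```bash
python3 -m pendant '[{"dp":[0,0,30],"turn":0,"fingers":60},{"dp":[0,0,25],"turn":0,"fingers":60},{"dp":[0,0,13],"turn":0,"fingers":60},{"dp":[0,0,0],"turn":0,"fingers":30},{"dp":[0,0,0],"turn":0,"fingers":30},{"dp":[0,0,0],"turn":0,"fingers":30},{"dp":[0,0,0],"turn":0,"fingers":30},{"dp":[0,0,0],"turn":0,"fingers":30},{"dp":[0,0,0],"turn":0,"fingers":30}]'; python3 -m pendant '[{"dp":[0,0,-5],"turn":0,"fingers":30},{"dp":[0,0,-25],"turn":0,"fingers":30},{"dp":[0,0,-35],"turn":0,"fingers":30},{"dp":[0,0,-35],"turn":0.104,"fingers":30},{"dp":[0,0,0],"turn":0.104,"fingers":30},{"dp":[0,0,0],"turn":0,"fingers":30}]'
```

```text
clock: 11.9
tcp_pos: [0.3663, -0.2394, 0.0112]
tool_rot: [1.973, 2.442, 0.0]
force: [0.8, 1.3, 5.1]
opening: 0.0355
clock: 12.4
tcp_pos: [0.3664, -0.2398, 0.1125]
tool_rot: [2.219, 2.217, 0.0]
force: [0.0, -0.1, -1.5]
opening: 0.035
```

```bash
python3 -m pendant '[{"dp":[0.2,33.4,0],"turn":0,"fingers":30},{"dp":[0.2,33.4,0],"turn":0,"fingers":30},{"dp":[0.2,33.4,0],"turn":0,"fingers":30},{"dp":[0.2,33.4,0],"turn":0,"fingers":30},{"dp":[0.2,33.4,0],"turn":0,"fingers":30},{"dp":[0.2,33.4,10],"turn":0,"fingers":30},{"dp":[0,0,30],"turn":0,"fingers":30},{"dp":[0,0,22],"turn":0,"fingers":30},{"dp":[0,0,0],"turn":0,"fingers":30},{"dp":[0,0,0],"turn":0,"fingers":30}]'; python3 - <<'E'
from h import *
s=arm.read_state(); print(s["tcp_pos"],s["force"])
snap("scene","s7",(230,110,410,260),4.2)
E
```

```text
clock: 13.23
tcp_pos: [0.5648, -0.2363, 0.0468]
tool_rot: [-2.212, -2.225, 0.002]
force: [-0.2, -0.3, -0.8]
opening: 0.0348
[ 0.56484589 -0.2363481   0.04681626] [-0.15316182 -0.33305749 -0.78272454]
```

View pics/s7.png

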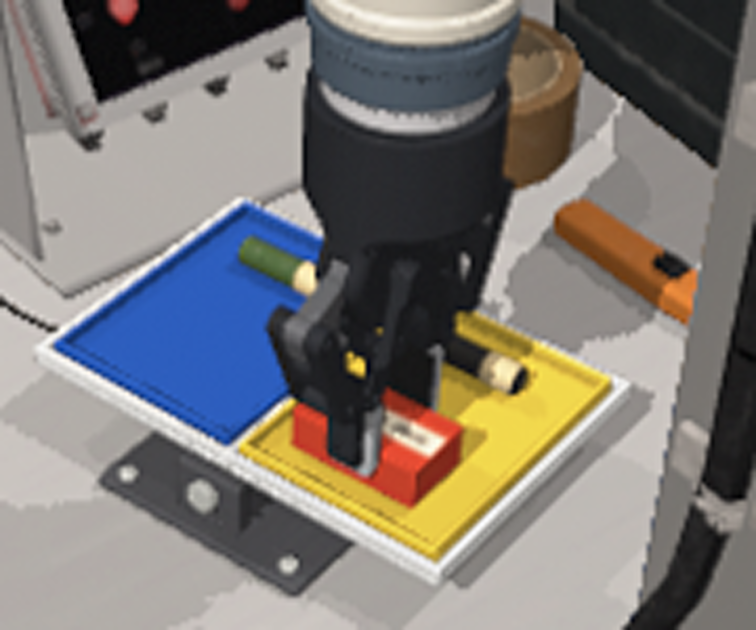

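The box is just above the yellow tray's near half, a few mm towards the pivot. I'll shift it 3 mm outwards, lower and release.

```bash
python3 -m pendant '[{"dp":[-3,2,1],"turn":0,"fingers":30},{"dp":[0,0,1],"turn":0,"fingers":30},{"dp":[0,0,1],"turn":0,"fingers":30},{"dp":[0,0,0],"turn":0,"fingers":30},{"dp":[0,0,0],"turn":0,"fingers":42},{"dp":[0,0,0],"turn":0,"fingers":42},{"dp":[0,0,0],"turn":0,"fingers":42},{"dp":[0,0,-10],"turn":0,"fingers":42},{"dp":[0,0,-40],"turn":0,"fingers":42},{"dp":[0,0,-40],"turn":0,"fingers":60}]'; python3 - <<'E'
from h import *
s=arm.read_state(); print(s["tcp_pos"],s["joint_pos"][5])
E
```

```text
clock: 14.12
tcp_pos: [0.567, -0.2394, 0.1355]
tool_rot: [-2.214, -2.223, 0.002]
force: [1.3, 0.6, 0.2]
opening: 0.0527
[ 0.56698857 -0.23939045  0.13549415] 1.0310150723775906
```

```bash
python3 -m pendant '[{"dp":[-20.2,-29.8,0],"turn":0,"fingers":55},{"dp":[-20.2,-29.8,0],"turn":0,"fingers":55},{"dp":[-20.2,-29.8,0],"turn":0,"fingers":55},{"dp":[-20.2,-29.8,0],"turn":0,"fingers":55},{"dp":[0,0,0],"turn":-0.1208,"fingers":55},{"dp":[0,0,0],"turn":-0.1208,"fingers":55},{"dp":[0,0,0],"turn":-0.1208,"fingers":55},{"dp":[0,0,0],"turn":-0.1208,"fingers":55},{"dp":[0,0,0],"turn":-0.1208,"fingers":55},{"dp":[0,0,0],"turn":-0.1208,"fingers":55}]'; python3 -m pendant '[{"dp":[0,0,0],"turn":-0.1208,"fingers":55},{"dp":[0,0,0],"turn":-0.1208,"fingers":55},{"dp":[0,0,0],"turn":-0.1208,"fingers":55},{"dp":[0,0,0],"turn":-0.1208,"fingers":55},{"dp":[0,0,0],"turn":-0.1208,"fingers":55},{"dp":[0,0,0],"turn":-0.1208,"fingers":55},{"dp":[0,0,30],"turn":-0.1208,"fingers":55},{"dp":[0,0,25],"turn":0,"fingers":55},{"dp":[0,0,0],"turn":0,"fingers":55}]'; python3 - <<'E'
from h import *
s=arm.read_state(); print(s["tcp_pos"],s["joint_pos"][5])
snap("scene","s8",(200,130,440,330),3.2)
E
```

```text
clock: 14.95
tcp_pos: [0.4492, -0.3214, 0.1362]
tool_rot: [1.275, 2.87, -0.0]
force: [-0.2, 0.2, -0.7]
opening: 0.0552
clock: 15.7
tcp_pos: [0.4476, -0.3198, 0.0772]
tool_rot: [0.006, -3.138, -0.006]
force: [-1.9, 1.1, -0.4]
opening: 0.0546
[ 0.44756929 -0.31976264  0.07716882] -0.7766502342662022
```

View pics/s8.png

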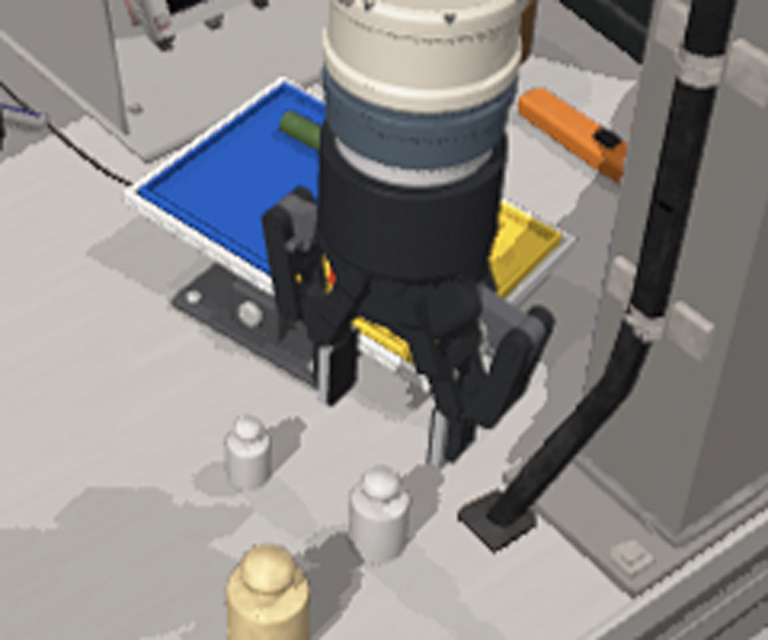

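The jaws are centred over the larger steel weight, with its knob at (381,480), and are clear of the cable foot. Descending.

```bash
python3 -m pendant '[{"dp":[0,0,30],"turn":0,"fingers":55},{"dp":[0,0,25],"turn":0,"fingers":55},{"dp":[0,0,12],"turn":0,"fingers":55},{"dp":[0,0,0],"turn":0,"fingers":22},{"dp":[0,0,0],"turn":0,"fingers":22},{"dp":[0,0,0],"turn":0,"fingers":22},{"dp":[0,0,0],"turn":0,"fingers":22},{"dp":[0,0,0],"turn":0,"fingers":22},{"dp":[0,0,0],"turn":0,"fingers":22}]' 50; python3 -m pendant '[{"dp":[0,0,-5],"turn":0,"fingers":22},{"dp":[0,0,-30],"turn":0,"fingers":22},{"dp":[0,0,-35],"turn":0,"fingers":22},{"dp":[0,0,-40],"turn":0,"fingers":22},{"dp":[0,0,0],"turn":0,"fingers":22}]'
```

```text
clock: 16.5
tcp_pos: [0.4501, -0.3222, 0.0152]
tool_rot: [-0.006, 3.139, -0.004]
force: [-0.0, -0.2, 7.3]
opening: 0.0263
clock: 16.92
tcp_pos: [0.4514, -0.3234, 0.1312]
tool_rot: [-0.006, 3.134, -0.012]
force: [-0.2, -1.4, -1.7]
opening: 0.0262
```

```bash
python3 -m pendant '[{"dp":[-20.6,32.1,0],"turn":0,"fingers":22},{"dp":[-20.6,32.1,0],"turn":0,"fingers":22},{"dp":[-20.6,32.1,0],"turn":0,"fingers":22},{"dp":[-20.6,32.1,0],"turn":0,"fingers":22},{"dp":[-20.6,32.1,0],"turn":0,"fingers":22},{"dp":[-20.6,32.1,10],"turn":0,"fingers":22},{"dp":[0,0,30],"turn":0,"fingers":22},{"dp":[0,0,30],"turn":0,"fingers":22},{"dp":[0,0,0],"turn":0,"fingers":22},{"dp":[0,0,0],"turn":0,"fingers":22}]'; python3 - <<'E'
from h import *
s=arm.read_state(); print(s["tcp_pos"],s["force"])
snap("scene","s9",(230,110,410,260),4.2)
E
```

```text
clock: 17.75
tcp_pos: [0.5712, -0.1278, 0.0529]
tool_rot: [0.006, -3.139, -0.002]
force: [0.9, -0.5, -1.6]
opening: 0.0264
[ 0.57122769 -0.12782969  0.05288978] [ 0.86932472 -0.52452956 -1.62124194]
```

View pics/s9.png

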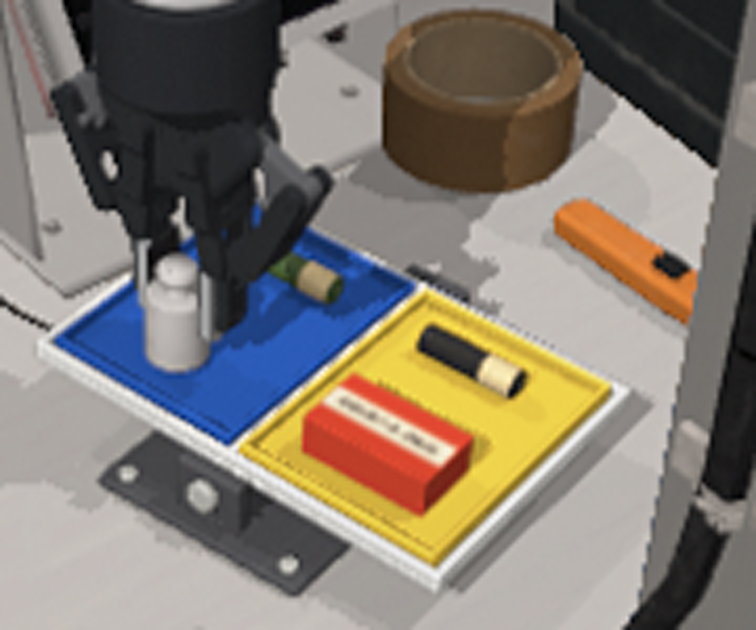

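The weight is upright just over the blue tray, about 3 mm too far out. The box and black cell lie flat in yellow, and the carrier is tipped slightly right as expected. I'll shift the weight and lower it.

```bash
python3 -m pendant '[{"dp":[-2,-3,0],"turn":0,"fingers":22},{"dp":[0,0,1],"turn":0,"fingers":22},{"dp":[0,0,1],"turn":0,"fingers":22},{"dp":[0,0,1],"turn":0,"fingers":22},{"dp":[0,0,0],"turn":0,"fingers":22}]'; python3 -m pendant '[{"dp":[0,0,1],"turn":0,"fingers":22},{"dp":[0,0,1],"turn":0,"fingers":22},{"dp":[0,0,0],"turn":0,"fingers":22}]'
```

```text
clock: 18.22
tcp_pos: [0.5741, -0.1315, 0.0506]
tool_rot: [-0.005, 3.141, -0.0]
force: [-0.6, -0.1, -1.1]
opening: 0.0265
clock: 18.47
tcp_pos: [0.5741, -0.1311, 0.0481]
tool_rot: [0.006, -3.141, -0.0]
force: [0.9, 0.8, -1.2]
opening: 0.0264
```

```bash
python3 -m pendant '[{"dp":[0,0,1],"turn":0,"fingers":22},{"dp":[0,0,1],"turn":0,"fingers":22},{"dp":[0,0,0],"turn":0,"fingers":22},{"dp":[0,0,0],"turn":0,"fingers":22}]'; python3 -m pendant '[{"dp":[0,0,1],"turn":0,"fingers":22},{"dp":[0,0,0],"turn":0,"fingers":22},{"dp":[0,0,0],"turn":0,"fingers":22}]'
```

```text
clock: 18.8
tcp_pos: [0.5742, -0.1311, 0.0463]
tool_rot: [-0.006, 3.142, 0.0]
force: [0.3, 1.6, -0.0]
opening: 0.0262
clock: 19.05
tcp_pos: [0.5742, -0.1312, 0.0453]
tool_rot: [-0.006, 3.141, 0.0]
force: [-0.1, 2.5, 0.8]
opening: 0.0263
```

```bash
python3 -m pendant '[{"dp":[0,0,0],"turn":0,"fingers":36},{"dp":[0,0,0],"turn":0,"fingers":40},{"dp":[0,0,0],"turn":0,"fingers":45},{"dp":[0,0,-5],"turn":0,"fingers":45},{"dp":[0,0,-20],"turn":0,"fingers":45},{"dp":[0,0,-35],"turn":0,"fingers":50},{"dp":[0,0,-40],"turn":0,"fingers":50}]'; python3 - <<'E'
from h import *
s=arm.read_state(); print(s["tcp_pos"],s["force"])
E
```

```text
clock: 19.63
tcp_pos: [0.573, -0.131, 0.1452]
tool_rot: [0.005, -3.138, -0.002]
force: [1.2, -0.5, -0.1]
opening: 0.0497
[ 0.57295876 -0.13097246  0.14515947] [ 1.18033552 -0.52705425 -0.06833167]
```

```bash
python3 -m pendant '[{"dp":[26.2,-22.4,0],"turn":0,"fingers":50},{"dp":[26.2,-22.4,0],"turn":0,"fingers":50},{"dp":[26.2,-22.4,0],"turn":0,"fingers":50},{"dp":[26.2,-22.4,0],"turn":0,"fingers":50},{"dp":[26.2,-22.4,0],"turn":0,"fingers":50},{"dp":[0,0,35],"turn":0,"fingers":50},{"dp":[0,0,30],"turn":0,"fingers":50},{"dp":[0,0,0],"turn":0,"fingers":50}]'; python3 -m pendant '[{"dp":[0,0,30],"turn":0,"fingers":50},{"dp":[0,0,25],"turn":0,"fingers":50},{"dp":[0,0,18],"turn":0,"fingers":50},{"dp":[0,0,0],"turn":0,"fingers":16},{"dp":[0,0,0],"turn":0,"fingers":16},{"dp":[0,0,0],"turn":0,"fingers":16},{"dp":[0,0,0],"turn":0,"fingers":16},{"dp":[0,0,0],"turn":0,"fingers":16},{"dp":[0,0,0],"turn":0,"fingers":16}]' 40
```

```text
clock: 20.3
tcp_pos: [0.4408, -0.2428, 0.0766]
tool_rot: [0.003, -3.136, -0.006]
force: [-1.2, 1.1, -0.7]
opening: 0.0499
clock: 21.05
tcp_pos: [0.4443, -0.2442, 0.0086]
tool_rot: [-0.006, 3.14, -0.002]
force: [0.3, 0.4, 6.8]
opening: 0.0212
```

```bash
python3 -m pendant '[{"dp":[0,0,-5],"turn":0,"fingers":16},{"dp":[0,0,-30],"turn":0,"fingers":16},{"dp":[0,0,-37],"turn":0,"fingers":16},{"dp":[0,0,-37],"turn":0,"fingers":16},{"dp":[-33,0.6,0],"turn":0,"fingers":16},{"dp":[-33,0.6,0],"turn":0,"fingers":16},{"dp":[-33,0.6,0],"turn":0,"fingers":16},{"dp":[-33,0.6,0],"turn":0,"fingers":16},{"dp":[-33,0.6,0],"turn":0,"fingers":16},{"dp":[0,0,15],"turn":0,"fingers":16}]'; python3 -m pendant '[{"dp":[0,0,20],"turn":0,"fingers":16},{"dp":[0,0,15],"turn":0,"fingers":16},{"dp":[0,0,0],"turn":0,"fingers":16},{"dp":[0,0,0],"turn":0,"fingers":16}]'; python3 - <<'E'
from h import *
s=arm.read_state(); print(s["tcp_pos"],s["force"])
snap("scene","s10",(230,110,410,260),4.2)
E
```

```text
clock: 21.88
tcp_pos: [0.6147, -0.2406, 0.1037]
tool_rot: [-0.008, 3.135, -0.004]
force: [-2.2, -0.3, -1.3]
opening: 0.0213
clock: 22.22
tcp_pos: [0.608, -0.2399, 0.0661]
tool_rot: [0.006, -3.14, -0.001]
force: [-0.2, -0.9, -0.3]
opening: 0.021
[ 0.60804061 -0.2399049   0.06614931] [-0.15013195 -0.88783764 -0.30750641]
```

View pics/s10.png

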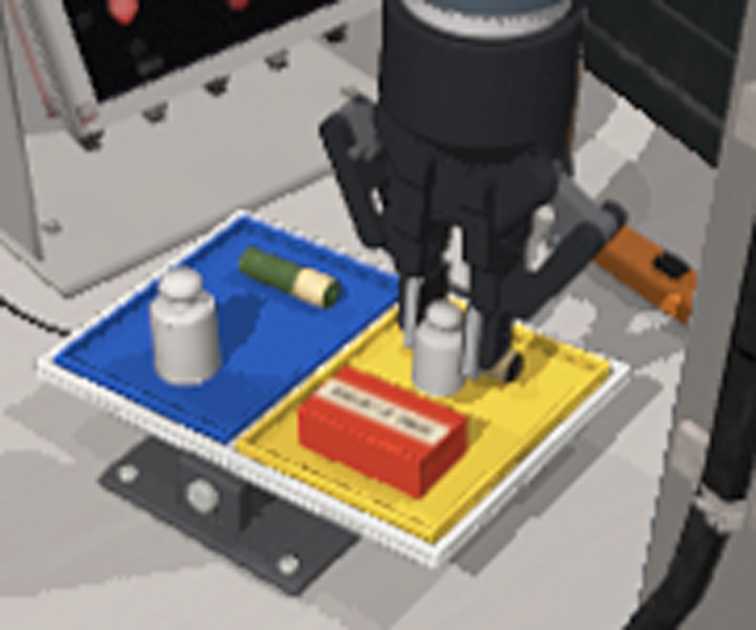

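```bash
python3 - <<'E'
from h import *
S=lambda u,v,z: ray("scene",(u+.5)/4.2+230-.5,(v+.5)/4.2+110-.5,z).round(4)
print("s9 box back top",S(350,375,.0535),S(472,435,.0485),"front top",S(307,410,.0535),S(422,473,.0485)); print("cell",S(472,362,.0375),S(420,345,.038),S(522,378,.037))
print("s10 box back",S(350,368,.055),S(468,424,.06),"front top",S(303,403,.055),S(418,458,.06)); print("weight knob",S(445,314,.092),"base",S(439,387,.058))
print("blue: knob",S(180,278,.073),"cell",S(290,277,.037)) 
E
```

```text
s9 box back top [ 0.5848 -0.2074  0.0535] [ 0.5905 -0.2662  0.0485] front top [ 0.5556 -0.2065  0.0535] [ 0.5586 -0.2631  0.0485]
cell [ 0.6407 -0.2337  0.0375] [ 0.6355 -0.2095  0.038 ] [ 0.6459 -0.2564  0.037 ]
s10 box back [ 0.5871 -0.2056  0.055 ] [ 0.584  -0.2675  0.06  ] front top [ 0.5567 -0.2035  0.055 ] [ 0.5544 -0.2632  0.06  ]
weight knob [ 0.6033 -0.2403  0.092 ] base [ 0.5976 -0.244   0.058 ]
blue: knob [ 0.572  -0.1246  0.073 ] cell [ 0.6392 -0.1343  0.037 ]
```

All is in place: large weight upright at (187,340), green cell (290,277), box (383,430). The small weight hovers between box and cell, slightly near the box, so I'll shift it +4 mm in x and lower.

```bash
python3 -m pendant '[{"dp":[-4,1.5,0],"turn":0,"fingers":16},{"dp":[0,0,6],"turn":0,"fingers":16},{"dp":[0,0,6],"turn":0,"fingers":16},{"dp":[0,0,4],"turn":0,"fingers":16},{"dp":[0,0,0],"turn":0,"fingers":16},{"dp":[0,0,0],"turn":0,"fingers":16}]'; python3 -m pendant '[{"dp":[0,0,2],"turn":0,"fingers":16},{"dp":[0,0,2],"turn":0,"fingers":16},{"dp":[0,0,1],"turn":0,"fingers":16},{"dp":[0,0,0],"turn":0,"fingers":16},{"dp":[0,0,0],"turn":0,"fingers":16}]'; python3 -m pendant '[{"dp":[0,0,1],"turn":0,"fingers":16},{"dp":[0,0,1],"turn":0,"fingers":16},{"dp":[0,0,0],"turn":0,"fingers":16},{"dp":[0,0,0],"turn":0,"fingers":16}]'
```

```text
clock: 22.77
tcp_pos: [0.6122, -0.2385, 0.0499]
tool_rot: [0.006, -3.141, -0.001]
force: [0.1, 0.0, -0.7]
opening: 0.0217
clock: 23.18
tcp_pos: [0.6125, -0.2386, 0.0453]
tool_rot: [0.006, -3.142, -0.0]
force: [-0.4, -0.1, -0.5]
opening: 0.0213
clock: 23.52
tcp_pos: [0.6125, -0.2386, 0.0433]
tool_rot: [-0.006, 3.142, -0.0]
force: [-0.5, -0.1, 0.0]
opening: 0.0215
```

```bash
python3 -m pendant '[{"dp":[0,0,1],"turn":0,"fingers":16},{"dp":[0,0,1],"turn":0,"fingers":16},{"dp":[0,0,0],"turn":0,"fingers":16},{"dp":[0,0,0],"turn":0,"fingers":16}]'; python3 -m pendant '[{"dp":[0,0,0],"turn":0,"fingers":26},{"dp":[0,0,0],"turn":0,"fingers":32},{"dp":[0,0,0],"turn":0,"fingers":38},{"dp":[0,0,-5],"turn":0,"fingers":40},{"dp":[0,0,-20],"turn":0,"fingers":40},{"dp":[0,0,-35],"turn":0,"fingers":40},{"dp":[0,0,-40],"turn":0,"fingers":40},{"dp":[40,0,-10],"turn":0,"fingers":40},{"dp":[40,0,-10],"turn":0,"fingers":40},{"dp":[40,0,0],"turn":0,"fingers":40}]'; python3 -m pendant '[{"dp":[40,0,0],"turn":0,"fingers":40},{"dp":[35,0,0],"turn":0,"fingers":40},{"dp":[0,0,0],"turn":0,"fingers":40},{"dp":[0,0,0],"turn":0,"fingers":40}]'; python3 - <<'E'
from h import *
snap("scene","s11",(230,110,410,260),4.2); snap("top","t11",(180,100,340,220),5)
E
```

```text
clock: 23.85
tcp_pos: [0.6126, -0.2387, 0.0413]
tool_rot: [-0.006, 3.141, -0.0]
force: [-1.1, -0.2, 0.2]
opening: 0.0212
clock: 24.68
tcp_pos: [0.4923, -0.2393, 0.1637]
tool_rot: [-0.007, 3.138, -0.004]
force: [-0.0, 0.3, 0.8]
opening: 0.0401
clock: 25.02
tcp_pos: [0.4164, -0.2394, 0.1624]
tool_rot: [-0.003, 3.14, -0.002]
force: [0.7, -0.6, -0.1]
opening: 0.0402
```

View pics/s11.png

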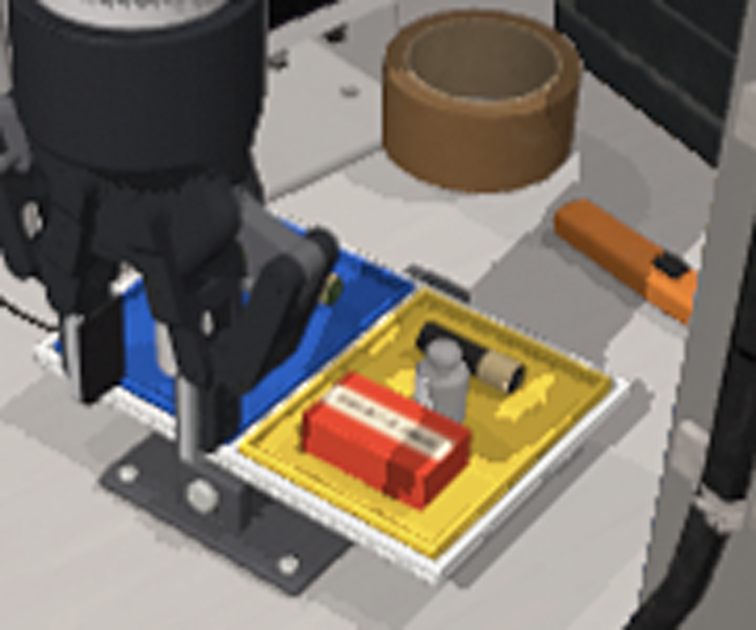

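View pics/t11.png

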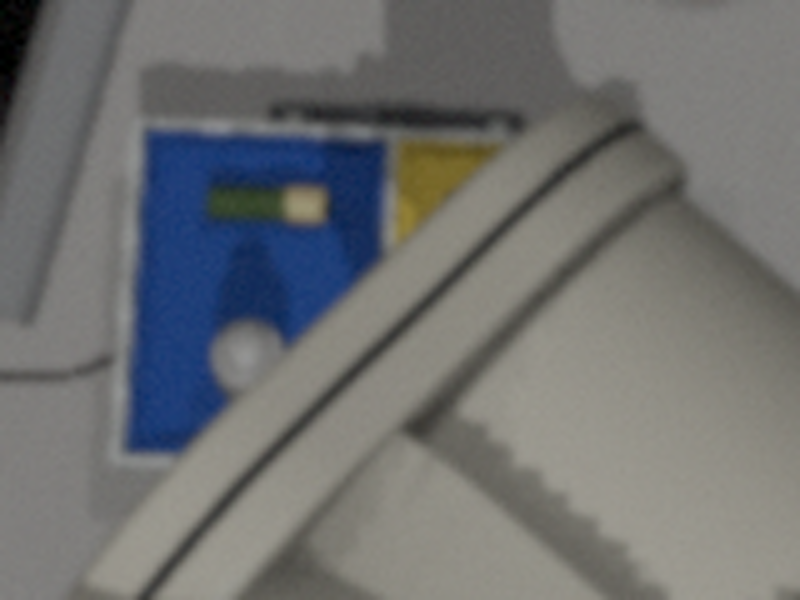

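The scene view shows all three yellow items in place and the carrier about level. The top view shows the green cell and large weight in blue, but the arm hides the rest. I'll clear the arm and check by numbers.

```bash
python3 -m pendant '[{"dp":[0,38,0],"turn":0,"fingers":40},{"dp":[0,38,0],"turn":0,"fingers":40},{"dp":[0,38,0],"turn":0,"fingers":40},{"dp":[0,38,0],"turn":0,"fingers":40},{"dp":[0,38,0],"turn":0,"fingers":40},{"dp":[0,38,0],"turn":0,"fingers":40},{"dp":[0,38,0],"turn":0,"fingers":40},{"dp":[0,0,0],"turn":0,"fingers":40}]'; cat > chk.py <<'E'
from h import *
snap("scene","s12"); snap("top","t12")
s0,s1=[cv2.imread(f"pics/{n}_raw.png",0) for n in("s0","s12")]
for n,p in [("right end corner",(.5265,-.294,.033)),("far right",(.6735,-.294,.033)),("near left",(.5265,-.076,.033)),("far left",(.6735,-.076,.033)),("stand",(.52,-.185,.005))]:
    u,v=proj("scene",p).round().astype(int); t=s0[v-9:v+10,u-9:u+10]; w=s1[v-17:v+18,u-17:u+18]
    r=cv2.matchTemplate(w,t,cv2.TM_CCOEFF_NORMED); _,m,_,l=cv2.minMaxLoc(r)
    i=lambda a,b,c:.5*(a-c)/(a-2*b+c)
    x,y=l; dy=y-8+(i(r[y-1,x],r[y,x],r[y+1,x]) if 0<y<16 else 0); print(n,(u,v),"shift",x-8,round(float(dy),2),round(m,2))
t=cv2.imread("pics/t12_raw.png"); h=cv2.cvtColor(t,cv2.COLOR_BGR2HSV)
for n,lo,hi,z,roi in [("blue",(100,120,80),(125,255,255),.033,(190,110,330,210)),("yellow",(20,120,100),(35,255,255),.033,(250,110,330,210)),("red",(0,150,60),(10,255,255),.054,(240,110,330,210)),("green",(45,60,20),(85,255,255),.045,(190,110,330,210)),("brass",(12,50,60),(32,180,255),.05,(300,250,345,300))]:
    u0,v0,u1,v1=roi; p=cv2.findNonZero(cv2.inRange(h,lo,hi)[v0:v1,u0:u1])
    if p is None: print(n,None); continue
    b=cv2.boundingRect(p); a=ray("top",b[0]+u0-.5,b[1]+v0-.5,z); c=ray("top",b[0]+b[2]+u0-.5,b[1]+b[3]+v0-.5,z); print(n,len(p),"x",a[0].round(3),c[0].round(3),"y",a[1].round(3),c[1].round(3),"mid",((a+c)/2)[:2].round(4))
E
python3 chk.py
```

```text
clock: 25.78
tcp_pos: [0.4168, 0.0325, 0.1614]
tool_rot: [0.017, -3.142, -0.003]
force: [-0.4, 0.3, -0.8]
opening: 0.04
right end corner (np.int64(334), np.int64(247)) shift 0 -0.02 0.95
far right (np.int64(379), np.int64(202)) shift 0 -0.1 0.94
near left (np.int64(237), np.int64(194)) shift 0 0.03 0.98
far left (np.int64(286), np.int64(158)) shift 0 0.12 0.98
stand (np.int64(281), np.int64(233)) shift 0 0.06 1.0
blue 2531 x 0.667 0.532 y -0.076 -0.187 mid [ 0.5993 -0.1314]
yellow 1984 x 0.666 0.531 y -0.184 -0.289 mid [ 0.5984 -0.2366]
red 258 x 0.586 0.546 y -0.206 -0.267 mid [ 0.5659 -0.236 ]
green 61 x 0.64 0.63 y -0.112 -0.141 mid [ 0.6351 -0.1264]
brass 305 x 0.377 0.342 y -0.295 -0.334 mid [ 0.3597 -0.3145]
```

The carrier hasn't shifted from its initial level position, the trays are seated and the brass is unmoved. Handing in.

```bash
python3 -c "
from rig import arm
print(arm.finish_job())"
```

```text
the job is handed in; nothing more can be done
None
```

I placed all five items, leaving the brass weight alone, and handed the job in at about 26 s on the robot's clock, with the arm clear of everything. The last checks passed, except that the two weights and the black cell were not measured in the final pictures.

- **Blue tray:** it holds the large steel weight, standing upright, and the green battery, lying flat. Both look about midway between the pivot and the tray's outer end.
- **Yellow tray:** it holds the small steel weight, standing upright, with the staples box and the black battery lying flat. The box measured y = -0.236 and the tray's middle -0.237.
- **Level:** in the scene picture the carrier's four corners sit within about 0.1 px of where they were when it was empty and level, roughly 0.3 mm. Both trays read at their starting positions to about 2 mm, so they are seated.
- **Brass weight:** it is within about 1 to 2 mm of its first measured position.

**Weaker checks:**
- **Last placement:** my last two viewed pictures were partly hidden by the arm. The weights' upright stance and the black battery's position rest on the pictures taken at and after each placing.
- **Green battery:** it measured between the tray's middle and about 6 mm off it towards the pivot. The two readings disagreed because one caught only the battery's green part.

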